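# Top up a spring-loaded dip-dish dispenser

## Task

Top up the spring-loaded dish dispenser with the loose wooden dip dish: stand it foot down in the dispenser's mouth, on the dish already in there, and let go of it. Then, with the tamper held upright inside the dish, press squarely down until the sprung carrier is hard on its stop and the three spring catches have closed over the dish's rim, so that it stays down and level. Stand the tamper back upright on its round teal mat, and leave the palm-leaf plate, the ribbon reel and the spoon where they are.

Things in the scene. Friction and masses are not known exactly. Their poses are not given: they have to be found in the camera images.
- dispenser: Counter-top dish dispenser, fixed: dark round base flange 136 mm across, upright steel tube 90 mm across, black collar on top, 95 mm across (134 mm over three red-tipped catch knobs at its side, all below its top). Two dip dishes like the loose one stand inside on a sprung carrier. Origin on the tube's axis at table height, z up.
- dispenser_mouth (a point): Centre of the dispenser's open mouth, level with the top of the collar, 106.5 mm above the table. The collar's bore is 70 mm across.
- carrier_seat (a point): Centre of the inner floor of the topmost dish already in the dispenser, where the loose dish's foot comes to stand: 83 mm above the table while nothing presses; moves down with the carrier. That dish's cavity is 56 mm across and 16 mm deep, its rim 1 mm under the catches.
- carrier (a joint): How far the sprung carrier with its dishes is pushed down, m: 0 at the top, 0.025 hard on its stop. It pushes up with about 4 N at 0, rising to about 9 N at the stop. With the loose dish caught under the catches it rests at about 0.021.
- dish: The loose dip dish, pale wood, about 55 g, 38 mm high: solid foot 48 mm across up to 13 mm (tapering to 42 mm at its very bottom), cone widening to 66 mm at 22 mm, upright wall 66 mm across up to the rim. Stands on the tray. Origin: centre of its underside, z up. Stood in the mouth its underside is about 83 mm above the table and its top 14 mm stand above the collar; when caught, the underside is at about 62 mm.
- tamper: Tamper: round flat steel base 44 mm across and 8 mm thick with a sloping top, thin neck, dark wooden handle 30 mm across between 48 and 90 mm above its underside, 96 mm high in all, about 0.32 kg. Stands upright on the teal mat. Origin: centre of its flat underside, z up.
- mat: Round teal silicone mat, 120 mm across and 6 mm thick, fixed to the table; the tamper's place. Origin: centre of its underside on the table.
- tray: Black oval serving tray, fixed, 340 mm along its x axis and 240 mm along its y axis; its floor is 5 mm and its rim 15 mm above the table. Origin: centre of its underside. The dish and the palm-leaf plate stand on it side by side along its x axis.
- plate: Small round palm-leaf plate, 124 mm across and 18 mm high, lying loose on the tray. Leave it where it is.
- reel: Blue ribbon reel, 68 mm across and 22 mm high, lying flat on the table. Leave it where it is.
- spoon: Wooden spoon lying on the table along its own x axis. Leave it where it is.
- catches (a point): Centre of the ring of three steel spring catches, 120 degrees apart, level with their flat undersides, 100 mm above the table. They stick 6 mm into the bore, bevelled on top. A dish pushed down moves them outwards (about 4 to 6 N in all); once its rim has passed below their undersides they spring in over the rim and hold the dish down.
- dish_floor (a point): Centre of the flat inner floor of the loose dish, 22 mm above its underside: the tamper presses here. The cavity is 56 mm across and 16 mm deep.
There are look-alikes about, which are no part of the job. Leave any orange or red look-alike of the dish alone.

How it is judged:
By the outcome, as a careful person would: the job done as asked, in the order asked, and still so for the second after the job is handed in, with the robot touching nothing.
It also fails if it takes over 72 s, if anything falls off the work surface, if the arm or the gripper's body presses on something with over 40 N, if the wrist force passes 120 N, or if a joint passes its speed limit or range.

## Robot

A 6-joint arm with a two-finger parallel gripper is mounted at the origin on the work surface. World frame = base frame: x ahead of the robot, y to its left, z up, the work surface at z = 0. Lengths are in m, angles in rad, forces in N, time in s.
With the tool pointing down it reaches from about 0.275 to 0.75 m from the base axis. Payload 10.2 kg.
Tool frame: the origin (TCP) lies at the very end of the fingers, on their centre line; the grasp point (between the pads) lies manip.hold_point_z behind it (manip.hold_point_z is the distance from the TCP to the grasp point, in m); z points along the fingers, y is the line along which they close (so a half turn about z gives the same grasp; the last joint's range is limited). The gripper opens to 85 mm and grips with 20 to 120 N. Pads are 22 mm wide; open, the fingers measure 114 mm over their backs; the gripper's body (76 mm by 85 mm) begins 54 mm behind the grasp point. The pads swing forward as they close: fully open they stand 13 mm farther back than shut.
Start: joints at [1.042, 0.313, 1.498, -0, 1.331, -0.223], TCP at [0.158, 0.501, 0.231] pointing down, gripper open.
Joint ranges: [-2.94, 2.94], [-0.97, 2.17], [0.19, 2.56], [-1.23, 4.37], [0.02, 3.11], [-2.88, 2.88]. Speed limits (rad/s): [2.39, 2.39, 3.01, 3.14, 3.14, 3.14].

## Interface

Orientations are given as a unit quaternion [w, x, y, z].
In Python, from workcell import manip gives the robot as it stands.
- The arm moves only by the tool drive_tool, never from a script. Its argument "targets" is a list of rows, each an object of numbers: "dx", "dy", "dz": the shift along the world's x, y, z in mm; "yaw": the turn about the world's z in degrees. In form: [{"dx": .., "dy": .., "dz": .., "yaw": ..}, ...]. A call has 1 to 10 rows; each row is the pose to reach, as a shift and turn from the pose commanded when the call began; what a row does not reach only later rows make up. A row lasts 1/10 s, in which the tool goes at most 50 mm and 8.59 degrees, less where a joint would pass 70% of its speed; a pose out of reach is approached as far as the arm can. A call with a gripper value outside its range is refused whole. "jaw" is the gripper command: -1 is fully open, 1 is shut, values between are in proportion, set as the call begins (left out, the last holds). The fingers move at their own pace and stop on an object; "force" is the grip in N (left out, the last holds). Time passes only in rows, so rows that repeat a pose let the fingers close. It gives the time, the measured TCP pose, the force, the opening and the grip force at its end, in the units of the state.
- manip.read_state(): the state, without advancing time (a new reading comes with each control period).
- manip.camera(name): name is "scene" or "top" or "wrist"; returns (picture, depth): 384x512x3 uint8, red, green, blue; 384x512 float32, m along the optical axis (not along the pixel's ray), 0 where there is no reading.
- manip.camera_info(name): a dict with "vertical_fov" (degrees; the focal length in pixels is half the picture's height over the tangent of half this angle, whatever the lens; pixels are square), "cx", "cy" (the principal point, pixels), "extrinsics" (4x4, takes a point from camera to world coordinates). Camera axes: x right, y down, z forward; pixel columns grow to the right and rows downward; lengths in m; the calibration is good to about 2 mm. A picture is of the moment at which its call begins: read the wrist's pose just before it. camera_info takes no time and is no camera call; for the wrist camera it gives the pose at the moment of the call.
- manip.finish_job(): hands the job in; it is judged then, once.
The state is a dict: "time_s": time; "joint_positions": joint angles; "qvel": joint speeds; "effort": joint torques, N m; "position": TCP position; "ee_rot": TCP orientation; "wrist_force": force on the tool from outside, world axes, zero at the start; "wrist_torque": the same for the moment, N m; "grip_width": finger opening in m; "finger_force": force on a finger pad.
Only numpy, scipy, OpenCV 4.12 (cv2) and the standard library are available. Lean on these libraries where they do the work, as an engineer would, in place of code of your own. Each camera call takes 0.05 s, during which the arm holds its last target. There are 200 camera calls.

## Working session

There is one attempt and no reset: what is moved stays moved. The work goes in short steps, Python scripts to look and compute and a tool call to move; the robot and the scene stay as the last step left them, time stands still between calls to the robot, and variables do not carry over. Pictures are saved under pics/ and viewed, at most 11 in all, crops included, and the job is handed in when it is done.

Besides the shell and the picture viewer there is one more tool, called after "Call:" as a command line: name --argument value ..., lists and objects as JSON in quotes. drive_tool: Moves the arm, as the interface text tells. Its arguments: {"type":"object","properties":{"targets":{"type":"array","items":{"type":"object","properties":{"dx":{"type":"number"},"dy":{"type":"number"},"dz":{"type":"number"},"yaw":{"type":"number"}}}},"jaw":{"type":"number"},"force":{"type":"number"}},"required":["targets"]}

```bash
mkdir -p pics; cat > h.py <<'E'
import numpy as np, cv2
from workcell import manip
def shot(n,f=None):
    i=manip.camera_info(n); p,d=manip.camera(n)
    np.savez('pics/%s.npz'%(f or n),p=p,d=d,E=np.array(i['extrinsics']),k=[i['vertical_fov'],i['cx'],i['cy']])
    cv2.imwrite('pics/%s.png'%(f or n),p[:,:,::-1])
def cloud(f):
    z=np.load('pics/%s.npz'%f); d=z['d']; fov,cx,cy=z['k']; fl=d.shape[0]/2/np.tan(np.radians(fov/2))
    v,u=np.mgrid[:d.shape[0],:d.shape[1]]
    P=np.stack([(u-cx)/fl*d,(v-cy)/fl*d,d],-1)@z['E'][:3,:3].T+z['E'][:3,3]
    P[d==0]=np.nan
    return z['p'],P
E
python3 - <<'E'
from h import *
shot('top');shot('scene')
s=manip.read_state();print(s,manip.hold_point_z)
a=cv2.imread('pics/top.png');b=cv2.imread('pics/scene.png')
cv2.imwrite('pics/both.png',cv2.resize(np.hstack([a,b]),(800,300)))
print(manip.camera_info('top'))
E
```

```text
{'time_s': 0.1, 'joint_positions': array([ 1.04157825e+00,  3.13429347e-01,  1.49833142e+00, -1.86649822e-05,
        1.33099286e+00, -2.23378627e-01]), 'qvel': array([-0.00016899, -0.0017342 , -0.00084463, -0.00069092,  0.00139368,
        0.00043916]), 'effort': array([ 1.89154780e-03, -4.12904727e+01, -2.60142231e+01, -2.57911324e-04,
        3.06417780e-03, -2.80769780e-05]), 'position': array([0.1579674 , 0.50044348, 0.23078541]), 'ee_rot': array([-2.04888190e-04,  1.52322208e-01,  9.88330718e-01, -5.43203414e-04]), 'wrist_force': array([-0.1926606 ,  0.05749405, -0.0943832 ]), 'wrist_torque': array([ 0.05268423, -0.02693149, -0.01975567]), 'finger_force': 0.0, 'grip_width': 0.08555075365476202} 0.0187
{'vertical_fov': 45.78870793203142, 'cx': 252.43840092224798, 'cy': 182.18674585057354, 'extrinsics': array([[ 2.77309355e-02, -9.85586527e-01,  1.66883769e-01,
         3.05864812e-01],
       [-9.99615423e-01, -2.73358549e-02,  4.66444715e-03,
        -1.77816408e-02],
       [-3.53057659e-05, -1.66948939e-01, -9.85965542e-01,
         1.36793088e+00],
       [ 0.00000000e+00,  0.00000000e+00,  0.00000000e+00,
         1.00000000e+00]])}
```

View pics/top.png

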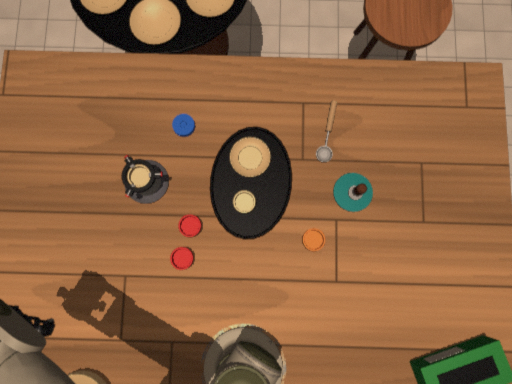

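View pics/scene.png

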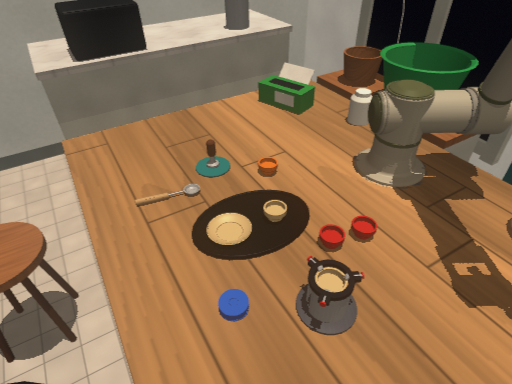

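The top view shows the dispenser at (140,178), the pale dish on the tray at (244,202), the plate at (250,156) and the tamper at (360,190) on its mat at (353,192). The reel is at (184,125). There are four candidates for the dish: red at (190,226) and (183,258), orange at (313,240), and pale wood on the tray at (244,202). The last is the only one that fits: pale, on the tray, next to the plate. I'll measure these points and check a crop.

```bash
python3 - <<'E'
from h import *
p,P=cloud('top')
def win(c,r,zlo,zhi,name):
    u,v=c; Q=P[v-r:v+r+1,u-r:u+r+1].reshape(-1,3); m=(Q[:,2]>zlo)&(Q[:,2]<zhi); q=Q[m]
    pts=(q[:,:2]*1000).astype(np.float32)
    (cx,cy),rad=cv2.minEnclosingCircle(pts)
    print(name,len(q),'circ',round(cx,1),round(cy,1),'d',round(2*rad,1),'mean',q.mean(0).round(4),'ext',np.ptp(q,0).round(3))
win((244,202),16,.036,.06,'dish rim')
win((140,178),28,.100,.112,'collar')
win((140,178),28,.06,.112,'collar+knobs')
win((140,178),12,.06,.098,'inner')
win((360,190),20,.085,.11,'tamper top')
win((360,190),20,.05,.11,'tamper handle')
win((353,192),26,.0035,.012,'mat')
win((250,156),28,.015,.03,'plate')
win((184,125),16,.015,.03,'reel')
a=cv2.imread('pics/top.png')
c=lambda u,v,r:cv2.resize(a[v-r:v+r,u-r:u+r],(390,390),interpolation=cv2.INTER_CUBIC)
cv2.imwrite('pics/crop1.png',np.hstack([c(244,190,40),c(140,180,40)]))
E
```

```text
dish rim 116 circ 472.5 12.0 d 66.0 mean [0.472  0.0135 0.0419] ext [0.063 0.065 0.015]
collar 591 circ 531.0 312.2 d 134.8 mean [0.5305 0.3119 0.1055] ext [0.12  0.113 0.012]
collar+knobs 1077 circ 531.0 312.2 d 134.8 mean [0.5295 0.3117 0.0964] ext [0.12  0.113 0.051]
inner 372 circ 529.6 310.1 d 89.6 mean [0.531  0.3144 0.0849] ext [0.067 0.077 0.036]
tamper top 92 circ 511.6 -320.8 d 29.7 mean [ 0.511  -0.3196  0.0986] ext [0.027 0.028 0.022]
tamper handle 122 circ 511.6 -320.8 d 29.7 mean [ 0.5098 -0.3179  0.0912] ext [0.027 0.028 0.056]
mat 813 circ 518.6 -317.5 d 209.4 mean [ 0.5135 -0.3128  0.0064] ext [0.161 0.157 0.008]
plate 504 circ 637.7 -2.7 d 175.3 mean [ 6.185e-01 -5.000e-04  1.940e-02] ext [0.154 0.171 0.013]
reel 371 circ 708.3 207.9 d 69.2 mean [0.7079 0.2072 0.0216] ext [0.068 0.066 0.014]
```

View pics/crop1.png

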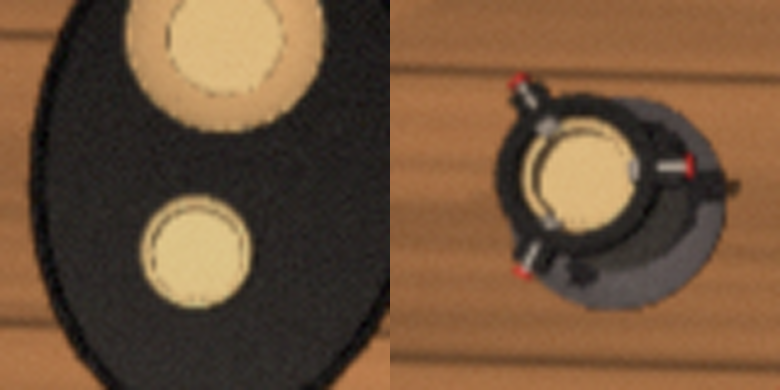

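The crop confirms the target: a plain pale dish with a narrow rim at (197,250), with the plate above it. The three knobs are at (518,83), (690,165) and (523,270). The fits also match the given sizes, with the dish 66.0 mm across and the collar plus knobs 134.8 mm. Now I'll move over the dish.

Call:
drive_tool --targets '[{"dx": 26,"dy": -40},{"dx": 52,"dy": -80},{"dx": 78,"dy": -121},{"dx": 104,"dy": -161},{"dx": 130,"dy": -202},{"dx": 156,"dy": -243},{"dx": 182,"dy": -283},{"dx": 208,"dy": -323},{"dx": 234,"dy": -364},{"dx": 260,"dy": -404}]' --jaw -1 --force 40

```text
$.targets[0]: bad value
```

Call:
drive_tool --targets '[{"dx": 26,"dy": -42,"dz": -20},{"dx": 54,"dy": -84,"dz": -50},{"dx": 54,"dy": -84,"dz": -90},{"dx": 54,"dy": -84,"dz": -120},{"dx": 54,"dy": -84,"dz": -120},{"dx": 54,"dy": -84,"dz": -120}]' --jaw -0.8

```text
$.targets[0]: bad value
```

```bash
python3 - <<'E'
from h import *
s=manip.read_state();print({k:np.round(s[k],4) for k in('time_s','position','ee_rot','wrist_force','grip_width')})
shot('scene','s2');shot('wrist','w2')
p,P=cloud('s2');x,y,_=s['position']
m=(abs(P[...,0]-x)<.06)&(abs(P[...,1]-y)<.09)&(P[...,2]>.055)&(P[...,2]<.2)
q=P[m]; print(len(q),np.nanpercentile(q,[0,1,5],axis=0).round(4))
for lo in np.arange(.08,.2,.01):
    t=q[(q[:,2]>lo)&(q[:,2]<lo+.01)]
    if len(t):print(round(lo,3),len(t),t.min(0).round(3),t.max(0).round(3))
p,P=cloud('w2')
m=(P[...,2]>.036)&(P[...,2]<.05); v,u=np.where(m); print(u.min(),u.max(),v.min(),v.max())
q=P[m];print(cv2.minEnclosingCircle((q[:,:2]*1000).astype(np.float32)),q.mean(0))
a=cv2.imread('pics/s2.png');b=cv2.imread('pics/w2.png')
cv2.imwrite('pics/c2.png',np.hstack([cv2.resize(a[100:260,190:350],(390,390)),cv2.resize(b,(400,390))]))
E
```

```text
{'time_s': np.float64(0.1), 'position': array([0.158 , 0.5004, 0.2308]), 'ee_rot': array([-2.000e-04,  1.523e-01,  9.883e-01, -5.000e-04]), 'wrist_force': array([-0.1927,  0.0575, -0.0944]), 'grip_width': np.float64(0.0856)}
0 [nan nan nan]
90 206 0 379
((193.67529296875, 321.95819091796875), 288.350830078125) [0.04606688 0.38980792 0.04371829]
  return np.nanmean(a, axis, out=out, keepdims=keepdims)
```

View pics/c2.png

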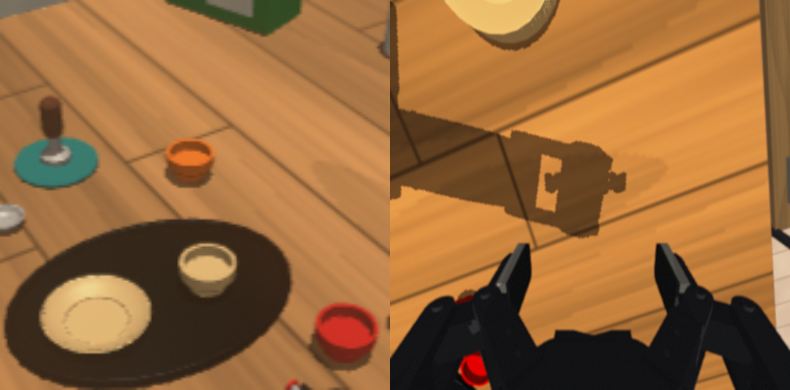

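The move was refused because every key must be given in each row. The arm has not moved, and the left crop shows the dish at (207,265) still untouched. Sending it again with full rows.

Call:
drive_tool --targets '[{"dx": 26,"dy": -40,"dz": 0,"yaw": 0},{"dx": 52,"dy": -80,"dz": 0,"yaw": 0},{"dx": 78,"dy": -121,"dz": 0,"yaw": 0},{"dx": 104,"dy": -161,"dz": 0,"yaw": 0},{"dx": 130,"dy": -202,"dz": 0,"yaw": 0},{"dx": 156,"dy": -243,"dz": 0,"yaw": 0},{"dx": 182,"dy": -283,"dz": 0,"yaw": 0},{"dx": 208,"dy": -323,"dz": 0,"yaw": 0},{"dx": 234,"dy": -364,"dz": 0,"yaw": 0},{"dx": 260,"dy": -404,"dz": 0,"yaw": 0}]' --jaw -1 --force 40

```text
time_s: 1.2
position: [0.4187, 0.0947, 0.2314]
ee_rot: [0.0, 0.153, 0.988, 0.0]
wrist_force: [0.6, 1.1, 0.2]
grip_width: 0.0854
finger_force: 0.0
```

Call:
drive_tool --targets '[{"dx": 26,"dy": -42,"dz": -20,"yaw": 0},{"dx": 54,"dy": -84,"dz": -50,"yaw": 0},{"dx": 54,"dy": -84,"dz": -90,"yaw": 0},{"dx": 54,"dy": -84,"dz": -120,"yaw": 0},{"dx": 54,"dy": -84,"dz": -120,"yaw": 0},{"dx": 54,"dy": -84,"dz": -120,"yaw": 0}]' --jaw -0.8

```text
time_s: 1.8
position: [0.4724, 0.0127, 0.1122]
ee_rot: [0.0, 0.152, 0.988, -0.0]
wrist_force: [-0.3, -0.1, 1.0]
grip_width: 0.0769
finger_force: 0.0
```

```bash
cat > st.py <<'E'
from h import *
def st():
    s=manip.read_state();print({k:np.round(s[k],4).tolist() for k in('time_s','position','ee_rot','wrist_force','grip_width','finger_force')});return s
E
python3 - <<'E'
from st import *
s=st()
shot('scene','s2');shot('wrist','w2')
p,P=cloud('s2');x,y,_=s['position']
m=(abs(P[...,0]-x)<.06)&(abs(P[...,1]-y)<.09)&(P[...,2]>.055)&(P[...,2]<.2)
q=P[m]; print(len(q))
for lo in np.arange(.08,.2,.01):
    t=q[(q[:,2]>lo)&(q[:,2]<lo+.01)]
    if len(t):print(round(lo,3),len(t),t.min(0).round(3),t.max(0).round(3))
p,P=cloud('w2')
m=(P[...,2]>.036)&(P[...,2]<.05)&(abs(P[...,0]-.472)<.06)&(abs(P[...,1]-.012)<.06); q=P[m];print(cv2.minEnclosingCircle((q[:,:2]*1000).astype(np.float32)),q.mean(0))
a=cv2.imread('pics/s2.png');b=cv2.imread('pics/w2.png')
cv2.imwrite('pics/c3.png',np.hstack([cv2.resize(a[100:260,190:350],(390,390)),cv2.resize(b,(400,390))]))
E
```

```text
{'time_s': 1.8, 'position': [0.4724, 0.0127, 0.1122], 'ee_rot': [0.0002, 0.1522, 0.9884, -0.0], 'wrist_force': [-0.2738, -0.1399, 1.0268], 'grip_width': 0.0769, 'finger_force': 0.0}
336
0.12 22 [ 0.455 -0.027  0.121] [0.496 0.063 0.13 ]
0.13 41 [ 0.459 -0.026  0.13 ] [0.496 0.066 0.14 ]
0.14 43 [ 0.451 -0.026  0.14 ] [0.497 0.067 0.15 ]
0.15 27 [ 0.462 -0.03   0.15 ] [0.495 0.065 0.16 ]
0.16 18 [ 0.462 -0.054  0.161] [0.503 0.08  0.17 ]
0.17 74 [ 0.464 -0.051  0.17 ] [0.504 0.086 0.18 ]
0.18 50 [ 0.463 -0.052  0.18 ] [0.504 0.086 0.19 ]
0.19 61 [ 0.478 -0.022  0.19 ] [0.504 0.084 0.2  ]
((474.3111572265625, 11.527730941772461), 33.22450256347656) [0.47386774 0.01195626 0.04216419]
```

View pics/c3.png

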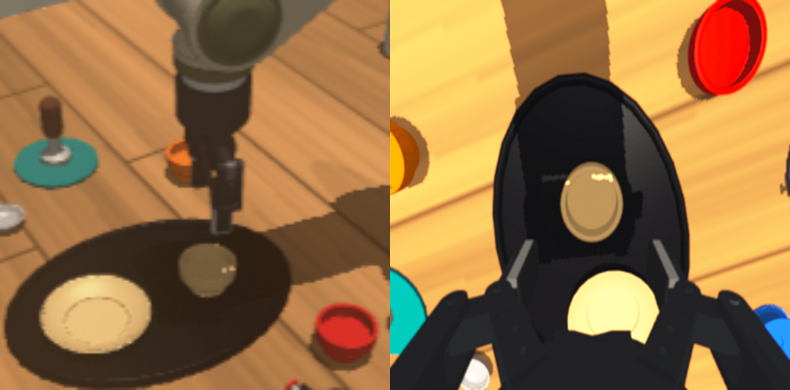

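The gripper stands directly above the dish at (590,200) in the wrist half, and the scene depth puts the tips about 9 mm behind the TCP at a 77 mm opening. The wrist camera puts the dish at (474.3, 11.5) and the top camera at (472.5, 12.0), which agree. I'll lower to grip the top 11 mm of the wall.

Call:
drive_tool --targets '[{"dx": 1,"dy": -1,"dz": -30,"yaw": 0},{"dx": 1,"dy": -1,"dz": -60,"yaw": 0},{"dx": 1,"dy": -1,"dz": -80,"yaw": 0},{"dx": 1,"dy": -1,"dz": -87,"yaw": 0},{"dx": 1,"dy": -1,"dz": -87,"yaw": 0},{"dx": 1,"dy": -1,"dz": -87,"yaw": 0}]'

```text
time_s: 2.5
position: [0.474, 0.0116, 0.0257]
ee_rot: [0.001, 0.152, 0.988, -0.0]
wrist_force: [-0.2, 0.0, -0.7]
grip_width: 0.0766
finger_force: 0.0
```

Call:
drive_tool --targets '[{"dx": 0,"dy": 0,"dz": 0,"yaw": 0},{"dx": 0,"dy": 0,"dz": 0,"yaw": 0},{"dx": 0,"dy": 0,"dz": 0,"yaw": 0},{"dx": 0,"dy": 0,"dz": 0,"yaw": 0},{"dx": 0,"dy": 0,"dz": 0,"yaw": 0},{"dx": 0,"dy": 0,"dz": 0,"yaw": 0}]' --jaw 0 --force 25

```text
time_s: 3.1
position: [0.474, 0.0116, 0.0259]
ee_rot: [0.001, 0.152, 0.988, -0.0]
wrist_force: [-1.7, 1.3, 8.9]
grip_width: 0.065
finger_force: 25.6
```

Call:
drive_tool --targets '[{"dx": 0,"dy": 0,"dz": 20,"yaw": 0},{"dx": 0,"dy": 0,"dz": 60,"yaw": 0},{"dx": 0,"dy": 0,"dz": 100,"yaw": 0},{"dx": 5,"dy": 30,"dz": 135,"yaw": 0},{"dx": 15,"dy": 75,"dz": 135,"yaw": 0},{"dx": 25,"dy": 120,"dz": 135,"yaw": 0},{"dx": 35,"dy": 160,"dz": 135,"yaw": 0},{"dx": 45,"dy": 185,"dz": 135,"yaw": 0},{"dx": 45,"dy": 185,"dz": 135,"yaw": 0},{"dx": 45,"dy": 185,"dz": 135,"yaw": 0}]'

```text
time_s: 4.1
position: [0.5179, 0.1968, 0.1597]
ee_rot: [0.0, 0.152, 0.988, -0.0]
wrist_force: [0.4, 0.8, 0.3]
grip_width: 0.0647
finger_force: 28.5
```

```bash
cat > disp.py <<'E'
from h import *
from scipy.optimize import least_squares
def disp(f,c0=(.531,.312)):
    p,P=cloud(f); r=np.hypot(P[...,0]-c0[0],P[...,1]-c0[1])
    m=(abs(P[...,2]-.1065)<.004)&(r<.056)&(r>.03); q=P[m]
    if len(q)<20: print(f,len(q));return
    # ring template: points must lie between 35 and 47.5mm
    def f_(c):
        r=np.hypot(*(q[:,:2]-c).T); return np.maximum(0,.035-r)+np.maximum(0,r-.0475)
    # mid-ring fit
    g=least_squares(lambda c:np.hypot(*(q[:,:2]-c[:2]).T)-.041,c0).x
    h=least_squares(f_,g).x
    print(f,len(q),'z',np.median(q[:,2]).round(4),'mid',g.round(4),'band',h.round(4),np.abs(f_(h)).max().round(4))
E
python3 - <<'E'
from st import *; from disp import disp
s=st(); shot('wrist','w3'); shot('scene','s3')
for f in('top','scene','s3','w3'):disp(f)
a=cv2.imread('pics/s3.png');b=cv2.imread('pics/w3.png')
cv2.imwrite('pics/c4.png',np.hstack([cv2.resize(a[140:340,220:420],(390,390)),cv2.resize(b,(400,390))]))
E
```

```text
{'time_s': 4.1, 'position': [0.5179, 0.1968, 0.1597], 'ee_rot': [0.0002, 0.1518, 0.9884, -0.0], 'wrist_force': [0.3663, 0.7844, 0.3346], 'grip_width': 0.0647, 'finger_force': 28.4993}
top 421 z 0.1059 mid [0.5305 0.3114] band [0.5304 0.3117] 0.0081
scene 815 z 0.1057 mid [0.5321 0.3139] band [0.5314 0.3133] 0.0093
s3 816 z 0.1057 mid [0.5321 0.3137] band [0.5314 0.3127] 0.0091
w3 7258 z 0.1063 mid [0.5309 0.3114] band [0.5306 0.3119] 0.0089
```

View pics/c4.png

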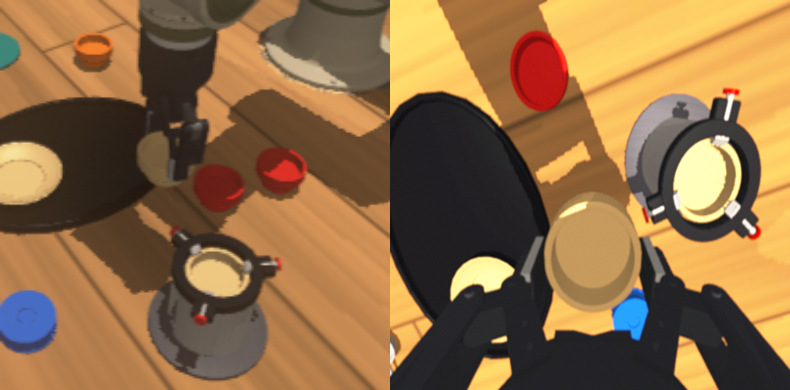

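The dish is held level between the fingers at (590,250), and the dispenser's open mouth shows at (707,180). All fits agree on about (531, 312). Next, the dish's offset and tilt in the hand.

```bash
cat > rim.py <<'E'
from h import *
from scipy.spatial import ConvexHull
def rim(f,c,zt,rad=.04,tol=.006):
    p,P=cloud(f); r=np.hypot(P[...,0]-c[0],P[...,1]-c[1])
    wood=(p[...,0].astype(int)-p[...,2]>25)
    m=(r<rad)&(abs(P[...,2]-zt)<tol)&wood; q=P[m]
    A=np.c_[q[:,:2]-c,np.ones(len(q))]; k=np.ones(len(q),bool)
    for _ in range(5):
        co=np.linalg.lstsq(A[k],q[k,2],rcond=None)[0]; k=abs(A@co-q[:,2])<.0015
    h=(q[k,:2]*1000).astype(np.float32)
    print(f,k.sum(),'rim z',co[2].round(4),'tilt deg',np.degrees(co[:2]).round(2),'circ',np.round(cv2.minEnclosingCircle(h)[0],1),round(2*cv2.minEnclosingCircle(h)[1],1))
E
python3 - <<'E'
from rim import *
p,P=cloud('w3'); 
r=np.hypot(P[...,0]-.518,P[...,1]-.197); q=P[(r<.03)&(P[...,2]>.13)]
print(np.histogram(q[:,2],bins=np.arange(.14,.2,.004)))
for z in(.168,.172,.176):rim('w3',np.array([.518,.197]),z)
E
```

```text
(array([   0,    0,    0,    0,  527, 5548,  506,  563,  748, 1093,    0,
          0,    0,    0]), array([0.14 , 0.144, 0.148, 0.152, 0.156, 0.16 , 0.164, 0.168, 0.172,
       0.176, 0.18 , 0.184, 0.188, 0.192, 0.196]))
w3 577 rim z 0.1682 tilt deg [0.69 0.55] circ [513.8 201.3] 69.9
w3 3070 rim z 0.1761 tilt deg [-1.44  0.43] circ [519.4 200.2] 73.4
w3 3197 rim z 0.1766 tilt deg [-0.29  0.08] circ [519.4 200.2] 73.4
```

```bash
python3 - <<'E'
from h import *
p,P=cloud('w3'); c=np.array([.518,.197]); r=np.hypot(P[...,0]-c[0],P[...,1]-c[1])
w=p[...,0].astype(int)-p[...,2]>25
for n,lo,hi in(('floor',.156,.1635),('rim',.1755,.1785)):
    q=P[(r<.045)&w&(P[...,2]>lo)&(P[...,2]<hi)][:,:2]*1000
    print(n,len(q),q.mean(0).round(1),np.percentile(q,[.5,99.5],axis=0).round(1),cv2.minEnclosingCircle(q.astype(np.float32)))
E
```

```text
floor 6081 [520.6 196.7] [[486.8 170. ]
 [546.3 224.2]] ((516.01123046875, 198.24440002441406), 31.643953323364258)
rim 3077 [515.6 198.3] [[485.9 165.2]
 [550.5 230. ]] ((520.7993774414062, 202.5089111328125), 39.065467834472656)
```

Held centred within 1 mm, level, with the underside 21 mm below the TCP. So the seat is at a TCP height of about 104 mm. Moving over the mouth, then lowering most of the way.

Call:
drive_tool --targets '[{"dx": 4,"dy": 35,"dz": 0,"yaw": 0},{"dx": 9,"dy": 75,"dz": 0,"yaw": 0},{"dx": 13,"dy": 105,"dz": 0,"yaw": 0},{"dx": 13,"dy": 115,"dz": 0,"yaw": 0},{"dx": 13,"dy": 115,"dz": 0,"yaw": 0},{"dx": 13,"dy": 115,"dz": -15,"yaw": 0},{"dx": 13,"dy": 115,"dz": -30,"yaw": 0},{"dx": 13,"dy": 115,"dz": -45,"yaw": 0},{"dx": 13,"dy": 115,"dz": -52,"yaw": 0},{"dx": 13,"dy": 115,"dz": -52,"yaw": 0}]'

```text
time_s: 5.2
position: [0.531, 0.3104, 0.1068]
ee_rot: [-0.001, 0.153, 0.988, -0.0]
wrist_force: [0.4, 0.4, 0.2]
grip_width: 0.0644
finger_force: 28.5
```

Call:
drive_tool --targets '[{"dx": 0,"dy": 0,"dz": -1,"yaw": 0},{"dx": 0,"dy": 0,"dz": -2,"yaw": 0},{"dx": 0,"dy": 0,"dz": -3,"yaw": 0},{"dx": 0,"dy": 0,"dz": -3,"yaw": 0}]'

```text
time_s: 5.6
position: [0.5314, 0.3116, 0.1048]
ee_rot: [0.0, 0.152, 0.988, 0.0]
wrist_force: [1.1, -0.8, 2.1]
grip_width: 0.0646
finger_force: 28.7
```

The force rises to 2 N at the expected height, so the dish is seated. Releasing and rising.

Call:
drive_tool --targets '[{"dx": 0,"dy": 0,"dz": 0,"yaw": 0},{"dx": 0,"dy": 0,"dz": 0,"yaw": 0},{"dx": 0,"dy": 0,"dz": 0,"yaw": 0},{"dx": 0,"dy": 0,"dz": 0,"yaw": 0},{"dx": 0,"dy": 0,"dz": 20,"yaw": 0},{"dx": 0,"dy": 0,"dz": 60,"yaw": 0},{"dx": 0,"dy": -20,"dz": 100,"yaw": 0},{"dx": 0,"dy": -60,"dz": 120,"yaw": 0},{"dx": 0,"dy": -100,"dz": 120,"yaw": 0},{"dx": 0,"dy": -140,"dz": 120,"yaw": 0}]' --jaw -0.9

```text
time_s: 6.6
position: [0.531, 0.1704, 0.225]
ee_rot: [0.001, 0.152, 0.988, 0.0]
wrist_force: [0.9, -0.5, -0.0]
grip_width: 0.081
finger_force: 0.0
```

```bash
python3 - <<'E'
from st import *; from rim import rim
s=st(); shot('top','t5');shot('scene','s5')
c=np.array([.531,.312])
for f in('t5','s5'):
    for z in(.119,.121):rim(f,c,z,tol=.004)
b=cv2.imread('pics/s5.png');a=cv2.imread('pics/t5.png')
cv2.imwrite('pics/c5.png',np.hstack([cv2.resize(a[140:220,100:180],(390,390)),cv2.resize(b[240:340,280:380],(390,390))]))
E
```

```text
{'time_s': 6.6, 'position': [0.531, 0.1704, 0.225], 'ee_rot': [0.0007, 0.152, 0.9884, 0.0002], 'wrist_force': [0.9371, -0.4726, -0.0313], 'grip_width': 0.081, 'finger_force': 0.0}
t5 10 rim z 0.1101 tilt deg [  1.31 -18.48] circ [536.5 282.1] 20.3
t5 9 rim z 0.1109 tilt deg [ -3.87 -19.02] circ [536.4 283.4] 20.1
s5 164 rim z 0.1209 tilt deg [-0.34  0.23] circ [531.3 313.2] 66.8
s5 166 rim z 0.1211 tilt deg [-0.47  0.5 ] circ [531.3 313.2] 66.8
```

View pics/c5.png

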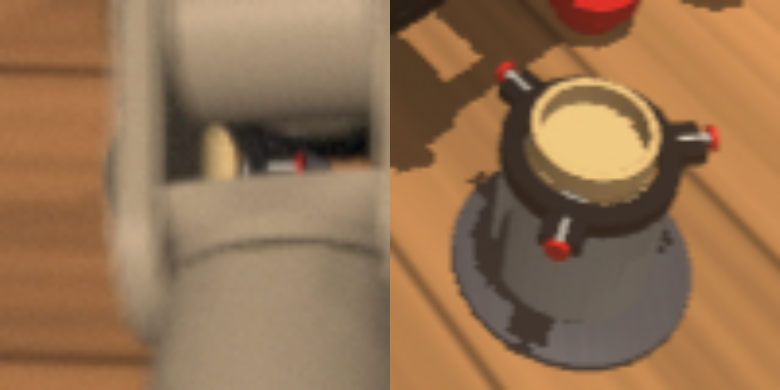

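The scene crop shows the dish standing level in the mouth at (595,135). Its rim is at 121 mm as expected, and the tilt is under 0.5°. On to the tamper.

Call:
drive_tool --targets '[{"dx": -2,"dy": -45,"dz": 0,"yaw": 0},{"dx": -4,"dy": -92,"dz": 0,"yaw": 0},{"dx": -6,"dy": -139,"dz": 0,"yaw": 0},{"dx": -8,"dy": -186,"dz": 0,"yaw": 0},{"dx": -10,"dy": -233,"dz": 0,"yaw": 0},{"dx": -12,"dy": -280,"dz": 0,"yaw": 0},{"dx": -14,"dy": -327,"dz": 0,"yaw": 0},{"dx": -16,"dy": -374,"dz": 0,"yaw": 0},{"dx": -18,"dy": -421,"dz": 0,"yaw": 0},{"dx": -19,"dy": -450,"dz": 0,"yaw": 0}]'

```text
time_s: 7.7
position: [0.5118, -0.2809, 0.224]
ee_rot: [-0.0, 0.153, 0.988, -0.0]
wrist_force: [-0.1, 0.7, 0.6]
grip_width: 0.0807
finger_force: 0.0
```

Call:
drive_tool --targets '[{"dx": 0,"dy": -25,"dz": -10,"yaw": 0},{"dx": 0,"dy": -41,"dz": -25,"yaw": 0},{"dx": 0,"dy": -41,"dz": -40,"yaw": 0},{"dx": 0,"dy": -41,"dz": -40,"yaw": 0},{"dx": 0,"dy": -41,"dz": -40,"yaw": 0}]'

```text
time_s: 8.2
position: [0.5124, -0.3186, 0.1842]
ee_rot: [-0.0, 0.152, 0.988, 0.0]
wrist_force: [0.6, 0.4, 0.0]
grip_width: 0.0812
finger_force: 0.0
```

```bash
python3 - <<'E'
from st import *
s=st(); shot('wrist','w6')
for f in('w6','top'):
    p,P=cloud(f); pi=p.astype(int); c=np.array([.512,-.320]); r=np.hypot(P[...,0]-c[0],P[...,1]-c[1])
    for n,lo,hi in(('cap',.098,.106),('handle',.06,.095)):
        q=P[(r<.03)&(P[...,2]>lo)&(P[...,2]<hi)][:,:2]*1000
        if len(q)>4: print(f,n,len(q),q.mean(0).round(1),np.percentile(q,[1,99],axis=0).round(1))
    teal=(pi[...,2]-pi[...,0]>30)&(r<.09)&(P[...,2]<.01); q=P[teal]*1000
    hh=cv2.minEnclosingCircle(q[:,:2].astype(np.float32)); print(f,'mat',len(q),np.round(hh[0],1),2*hh[1],np.percentile(q,[.2,99.8],axis=0).round(1))
E
```

```text
{'time_s': 8.2, 'position': [0.5124, -0.3186, 0.1842], 'ee_rot': [-0.0002, 0.1519, 0.9884, 0.0002], 'wrist_force': [0.6324, 0.4212, 0.0334], 'grip_width': 0.0812, 'finger_force': 0.0}
w6 cap 646 [ 513.3 -321.4] [[ 501.8 -333.9]
 [ 526.4 -309.4]]
w6 handle 267 [ 503.2 -318.2] [[ 499.8 -334.7]
 [ 514.  -307.2]]
w6 mat 5353 [ 517.4 -316.9] 117.78714752197266 [[ 459.7 -373.7    4. ]
 [ 574.7 -259.2    8.3]]
top cap 58 [ 512.  -320.7] [[ 499.5 -332.6]
 [ 523.9 -308.2]]
top handle 43 [ 507.3 -315.6] [[ 497.7 -334.4]
 [ 524.1 -306.5]]
top mat 839 [ 516.6 -315.7] 118.07600402832031 [[ 459.8 -372.3   -2.7]
 [ 571.9 -258.9   10. ]]
```

View pics/w6.png

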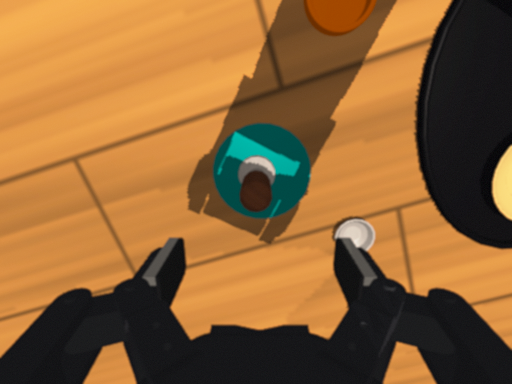

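The tamper's dark handle is at (257,190), on the mat centred at (262,170), with nothing in the fingers' way. The handle is at (513, -321) and the mat centre at (517, -316.5), which agrees between cameras. Grasping it at mid-handle.

Call:
drive_tool --targets '[{"dx": 1,"dy": -3,"dz": -30,"yaw": 0},{"dx": 1,"dy": -3,"dz": -65,"yaw": 0},{"dx": 1,"dy": -3,"dz": -100,"yaw": 0},{"dx": 1,"dy": -3,"dz": -122,"yaw": 0},{"dx": 1,"dy": -3,"dz": -128,"yaw": 0},{"dx": 1,"dy": -3,"dz": -128,"yaw": 0},{"dx": 1,"dy": -3,"dz": -128,"yaw": 0}]'

```text
time_s: 8.95
position: [0.5139, -0.3228, 0.0581]
ee_rot: [0.001, 0.152, 0.988, -0.001]
wrist_force: [-0.1, 0.2, 0.2]
grip_width: 0.0812
finger_force: 0.0
```

Call:
drive_tool --targets '[{"dx": 0,"dy": 0,"dz": 0,"yaw": 0},{"dx": 0,"dy": 0,"dz": 0,"yaw": 0},{"dx": 0,"dy": 0,"dz": 0,"yaw": 0},{"dx": 0,"dy": 0,"dz": 0,"yaw": 0},{"dx": 0,"dy": 0,"dz": 0,"yaw": 0},{"dx": 0,"dy": 0,"dz": 0,"yaw": 0},{"dx": 0,"dy": 0,"dz": 0,"yaw": 0},{"dx": 0,"dy": 0,"dz": 0,"yaw": 0}]' --jaw 1 --force 80

```text
time_s: 9.75
position: [0.5134, -0.3226, 0.057]
ee_rot: [0.001, 0.152, 0.988, -0.0]
wrist_force: [-1.1, -0.4, 5.2]
grip_width: 0.0287
finger_force: 79.1
```

Call:
drive_tool --targets '[{"dx": 0,"dy": 0,"dz": 20,"yaw": 0},{"dx": 0,"dy": 0,"dz": 60,"yaw": 0},{"dx": 0,"dy": 0,"dz": 105,"yaw": 0},{"dx": 1,"dy": 20,"dz": 140,"yaw": 0},{"dx": 2,"dy": 60,"dz": 158,"yaw": 0},{"dx": 3,"dy": 105,"dz": 158,"yaw": 0},{"dx": 5,"dy": 150,"dz": 158,"yaw": 0},{"dx": 6,"dy": 195,"dz": 158,"yaw": 0},{"dx": 7,"dy": 240,"dz": 158,"yaw": 0},{"dx": 8,"dy": 285,"dz": 158,"yaw": 0}]'

```text
time_s: 10.75
position: [0.5205, -0.0355, 0.2137]
ee_rot: [-0.001, 0.152, 0.988, 0.0]
wrist_force: [1.0, 0.3, -1.6]
grip_width: 0.0282
finger_force: 79.3
```

Call:
drive_tool --targets '[{"dx": 1,"dy": 45,"dz": 0,"yaw": 0},{"dx": 2,"dy": 90,"dz": 0,"yaw": 0},{"dx": 4,"dy": 135,"dz": 0,"yaw": 0},{"dx": 5,"dy": 180,"dz": 0,"yaw": 0},{"dx": 6,"dy": 220,"dz": 0,"yaw": 0},{"dx": 7,"dy": 250,"dz": 0,"yaw": 0},{"dx": 8,"dy": 265,"dz": 0,"yaw": 0},{"dx": 8,"dy": 265,"dz": 0,"yaw": 0},{"dx": 8,"dy": 265,"dz": 0,"yaw": 0}]'

```text
time_s: 11.65
position: [0.529, 0.2268, 0.2139]
ee_rot: [-0.0, 0.152, 0.988, -0.0]
wrist_force: [0.1, 0.2, -2.0]
grip_width: 0.0285
finger_force: 79.3
```

```bash
python3 - <<'E'
from st import *; from disp import disp; from rim import rim
s=st(); shot('wrist','w7'); shot('scene','s7'); disp('w7'); rim('w7',np.array([.531,.312]),.121,tol=.004)
p,P=cloud('s7'); x,y,z=s['position']
r=np.hypot(P[...,0]-x,P[...,1]-y)
for lo in np.arange(.12,.22,.008):
    q=P[(r<.045)&(P[...,2]>lo)&(P[...,2]<lo+.008)]
    if len(q)>3:print(round(lo,3),len(q),(q.min(0)*1000).round(1),(q.max(0)*1000).round(1))
a=cv2.imread('pics/s7.png');b=cv2.imread('pics/w7.png')
cv2.imwrite('pics/c7.png',np.hstack([cv2.resize(a[110:310,200:400],(390,390)),cv2.resize(b,(400,390))]))
E
```

```text
{'time_s': 11.65, 'position': [0.529, 0.2268, 0.2139], 'ee_rot': [-0.0004, 0.1524, 0.9883, -0.0004], 'wrist_force': [0.0853, 0.1933, -2.033], 'grip_width': 0.0285, 'finger_force': 79.3479}
w7 3928 z 0.1063 mid [0.5321 0.3126] band [0.531  0.3124] 0.0088
w7 1199 rim z 0.1219 tilt deg [-0.48  0.37] circ [532.3 312.1] 66.1
0.16 36 [518.7 212.4 161.5] [551.3 250.6 167.9]
0.168 151 [507.5 207.4 168.4] [551.2 249.3 176. ]
0.176 60 [517.  215.2 176.2] [544.7 244.4 183.9]
0.184 27 [526.1 222.4 185. ] [538.6 237.7 191.6]
0.192 23 [526.  226.8 192.2] [538.1 236.4 199.9]
0.2 5 [530.4 229.1 204.4] [542.8 239.6 207.6]
0.208 21 [528.7 219.3 208.4] [544.5 248.8 215.8]
0.216 36 [525.1 208.5 216. ] [546.1 254.6 224. ]
```

View pics/c7.png

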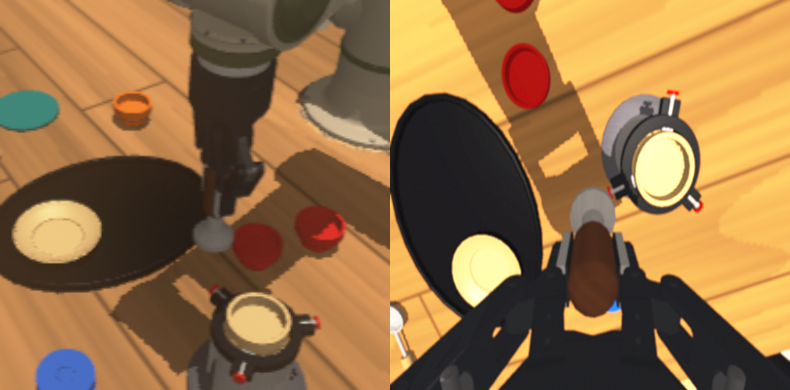

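The tamper is upright in the hand at (212,235), with its base centred under the TCP. The dish in the mouth is at (255,320), centre (531.5, 312). Moving over it and lowering into the cavity.

Call:
drive_tool --targets '[{"dx": 1,"dy": 30,"dz": 0,"yaw": 0},{"dx": 2,"dy": 60,"dz": 0,"yaw": 0},{"dx": 2,"dy": 80,"dz": 0,"yaw": 0},{"dx": 2,"dy": 85,"dz": 0,"yaw": 0},{"dx": 2,"dy": 85,"dz": 0,"yaw": 0},{"dx": 2,"dy": 85,"dz": -15,"yaw": 0},{"dx": 2,"dy": 85,"dz": -30,"yaw": 0},{"dx": 2,"dy": 85,"dz": -42,"yaw": 0},{"dx": 2,"dy": 85,"dz": -53,"yaw": 0},{"dx": 2,"dy": 85,"dz": -53,"yaw": 0}]'

```text
time_s: 12.75
position: [0.5307, 0.3118, 0.1598]
ee_rot: [-0.001, 0.153, 0.988, -0.001]
wrist_force: [-0.3, -0.1, -1.9]
grip_width: 0.0282
finger_force: 79.8
```

Call:
drive_tool --targets '[{"dx": 0,"dy": 0,"dz": -2,"yaw": 0},{"dx": 0,"dy": 0,"dz": -4,"yaw": 0},{"dx": 0,"dy": 0,"dz": -6,"yaw": 0},{"dx": 0,"dy": 0,"dz": -8,"yaw": 0},{"dx": 0,"dy": 0,"dz": -8,"yaw": 0}]'

```text
time_s: 13.25
position: [0.5315, 0.3128, 0.1544]
ee_rot: [0.001, 0.152, 0.988, 0.0]
wrist_force: [0.0, 0.1, 3.2]
grip_width: 0.0283
finger_force: 80.7
```

Contact at the expected height, at about 5 N. Pressing on.

Call:
drive_tool --targets '[{"dx": 0,"dy": 0,"dz": -2,"yaw": 0},{"dx": 0,"dy": 0,"dz": -4,"yaw": 0},{"dx": 0,"dy": 0,"dz": -6,"yaw": 0},{"dx": 0,"dy": 0,"dz": -8,"yaw": 0},{"dx": 0,"dy": 0,"dz": -10,"yaw": 0},{"dx": 0,"dy": 0,"dz": -10,"yaw": 0}]'

```text
time_s: 13.85
position: [0.5313, 0.3128, 0.1432]
ee_rot: [0.0, 0.152, 0.988, 0.0]
wrist_force: [2.7, 0.5, 3.7]
grip_width: 0.028
finger_force: 80.4
```

Call:
drive_tool --targets '[{"dx": 0,"dy": 0,"dz": -2,"yaw": 0},{"dx": 0,"dy": 0,"dz": -4,"yaw": 0},{"dx": 0,"dy": 0,"dz": -6,"yaw": 0},{"dx": 0,"dy": 0,"dz": -8,"yaw": 0},{"dx": 0,"dy": 0,"dz": -10,"yaw": 0},{"dx": 0,"dy": 0,"dz": -10,"yaw": 0}]'

```text
time_s: 14.45
position: [0.5313, 0.3128, 0.1333]
ee_rot: [0.0, 0.152, 0.988, 0.0]
wrist_force: [1.8, 0.4, 4.6]
grip_width: 0.0288
finger_force: 80.6
```

Call:
drive_tool --targets '[{"dx": 0,"dy": 0,"dz": -1,"yaw": 0},{"dx": 0,"dy": 0,"dz": -2,"yaw": 0},{"dx": 0,"dy": 0,"dz": -3,"yaw": 0},{"dx": 0,"dy": 0,"dz": -3,"yaw": 0}]'

```text
time_s: 14.85
position: [0.5314, 0.3128, 0.131]
ee_rot: [0.001, 0.152, 0.988, 0.0]
wrist_force: [1.0, 1.1, 7.2]
grip_width: 0.028
finger_force: 81.0
```

Call:
drive_tool --targets '[{"dx": 0,"dy": 0,"dz": -1,"yaw": 0},{"dx": 0,"dy": 0,"dz": -2,"yaw": 0},{"dx": 0,"dy": 0,"dz": -2,"yaw": 0},{"dx": 0,"dy": 0,"dz": -2,"yaw": 0}]'

```text
time_s: 15.25
position: [0.5317, 0.3128, 0.1309]
ee_rot: [0.001, 0.152, 0.988, 0.001]
wrist_force: [-3.6, -1.7, 20.1]
grip_width: 0.0284
finger_force: 82.4
```

The TCP no longer descends and the force jumps to 20 N, so the carrier is on its stop. Raising the tamper to look at the dish.

Call:
drive_tool --targets '[{"dx": 0,"dy": 0,"dz": 2,"yaw": 0},{"dx": 0,"dy": 0,"dz": 5,"yaw": 0},{"dx": 0,"dy": 0,"dz": 12,"yaw": 0},{"dx": 0,"dy": 0,"dz": 30,"yaw": 0},{"dx": 0,"dy": 0,"dz": 60,"yaw": 0},{"dx": 0,"dy": -20,"dz": 85,"yaw": 0},{"dx": 0,"dy": -55,"dz": 85,"yaw": 0},{"dx": 0,"dy": -85,"dz": 85,"yaw": 0},{"dx": 0,"dy": -85,"dz": 85,"yaw": 0}]'

```text
time_s: 16.15
position: [0.5305, 0.2247, 0.2124]
ee_rot: [-0.001, 0.154, 0.988, -0.001]
wrist_force: [0.7, -0.4, -2.9]
grip_width: 0.0287
finger_force: 80.0
```

```bash
python3 - <<'E'
from st import *; from rim import rim
s=st(); shot('wrist','w8'); shot('scene','s8')
for f in('w8','s8'):
    rim(f,np.array([.531,.312]),.100,.036,.006); rim(f,np.array([.531,.312]),.084,.025,.006)
p,P=cloud('s8'); x,y,z=s['position']; r=np.hypot(P[...,0]-x,P[...,1]-y)
q=P[(r<.045)&(P[...,2]>z-.052)&(P[...,2]<z-.035)]; print('tamper base',q.min(0).round(4),q.max(0).round(4))
a=cv2.imread('pics/s8.png');b=cv2.imread('pics/w8.png')
cv2.imwrite('pics/c8.png',np.hstack([cv2.resize(a[180:320,250:390],(390,390),interpolation=cv2.INTER_CUBIC),cv2.resize(b[60:230,220:420],(400,390))]))
E
```

```text
{'time_s': 16.15, 'position': [0.5305, 0.2247, 0.2124], 'ee_rot': [-0.0015, 0.1538, 0.9881, -0.001], 'wrist_force': [0.682, -0.3655, -2.9161], 'grip_width': 0.0287, 'finger_force': 79.9937}
w8 912 rim z 0.0999 tilt deg [-0.08 -0.22] circ [531.9 313.4] 68.4
w8 1780 rim z 0.0842 tilt deg [ 0.02 -0.18] circ [531. 312.] 50.0
s8 143 rim z 0.0993 tilt deg [0.67 0.73] circ [529.8 311.2] 68.9
s8 265 rim z 0.0836 tilt deg [ 0.43 -0.03] circ [528.7 310.4] 48.7
tamper base [0.5102 0.2071 0.161 ] [0.5525 0.2498 0.1774]
```

View pics/c8.png

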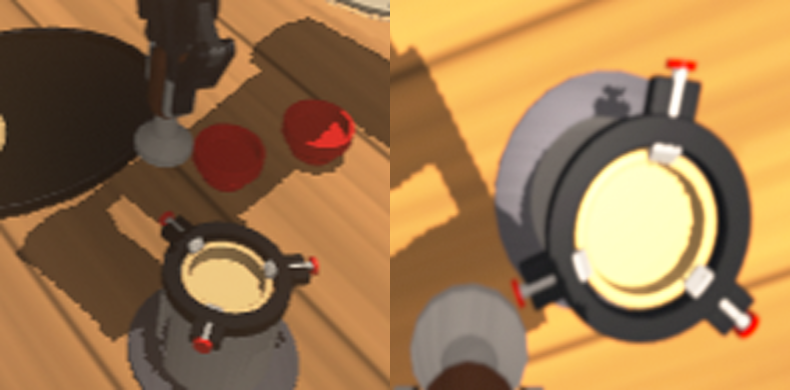

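The dish is caught. All three catches lie over its rim at (665,152), (583,265) and (698,283). The rim is at 100 mm, the floor at 84 mm, and it is level within 0.2°. Now the tamper goes back to the mat.

Call:
drive_tool --targets '[{"dx": -1,"dy": -30,"dz": 0,"yaw": 0},{"dx": -2,"dy": -75,"dz": 0,"yaw": 0},{"dx": -3,"dy": -120,"dz": 0,"yaw": 0},{"dx": -4,"dy": -165,"dz": 0,"yaw": 0},{"dx": -6,"dy": -210,"dz": 0,"yaw": 0},{"dx": -7,"dy": -255,"dz": 0,"yaw": 0},{"dx": -8,"dy": -300,"dz": 0,"yaw": 0},{"dx": -9,"dy": -345,"dz": 0,"yaw": 0},{"dx": -10,"dy": -390,"dz": 0,"yaw": 0},{"dx": -12,"dy": -435,"dz": 0,"yaw": 0}]'

```text
time_s: 17.25
position: [0.5191, -0.2081, 0.2127]
ee_rot: [-0.001, 0.152, 0.988, 0.0]
wrist_force: [1.2, -0.3, -3.3]
grip_width: 0.0283
finger_force: 80.2
```

Call:
drive_tool --targets '[{"dx": -1,"dy": -45,"dz": 0,"yaw": 0},{"dx": -2,"dy": -85,"dz": 0,"yaw": 0},{"dx": -2,"dy": -107,"dz": -10,"yaw": 0},{"dx": -2,"dy": -107,"dz": -40,"yaw": 0},{"dx": -2,"dy": -107,"dz": -80,"yaw": 0},{"dx": -2,"dy": -107,"dz": -115,"yaw": 0},{"dx": -2,"dy": -107,"dz": -140,"yaw": 0},{"dx": -2,"dy": -107,"dz": -148,"yaw": 0},{"dx": -2,"dy": -107,"dz": -148,"yaw": 0},{"dx": -2,"dy": -107,"dz": -148,"yaw": 0}]'

```text
time_s: 18.25
position: [0.5179, -0.3145, 0.0666]
ee_rot: [0.001, 0.152, 0.988, -0.0]
wrist_force: [0.2, -0.0, -2.7]
grip_width: 0.0285
finger_force: 80.2
```

Call:
drive_tool --targets '[{"dx": 0,"dy": -2,"dz": -3,"yaw": 0},{"dx": 0,"dy": -2,"dz": -6,"yaw": 0},{"dx": 0,"dy": -2,"dz": -8,"yaw": 0},{"dx": 0,"dy": -2,"dz": -9,"yaw": 0},{"dx": 0,"dy": -2,"dz": -9,"yaw": 0},{"dx": 0,"dy": -2,"dz": -9,"yaw": 0}]'

```text
time_s: 18.85
position: [0.5172, -0.3165, 0.057]
ee_rot: [0.0, 0.152, 0.988, -0.0]
wrist_force: [-2.6, 1.9, 6.1]
grip_width: 0.0282
finger_force: 80.9
```

On the mat, at 6 N of contact. Opening and backing straight up.

Call:
drive_tool --targets '[{"dx": 0,"dy": 0,"dz": 0,"yaw": 0},{"dx": 0,"dy": 0,"dz": 0,"yaw": 0},{"dx": 0,"dy": 0,"dz": 0,"yaw": 0},{"dx": 0,"dy": 0,"dz": 0,"yaw": 0},{"dx": 0,"dy": 0,"dz": 0,"yaw": 0},{"dx": 0,"dy": 0,"dz": 0,"yaw": 0},{"dx": 0,"dy": 0,"dz": 15,"yaw": 0},{"dx": 0,"dy": 0,"dz": 50,"yaw": 0},{"dx": 0,"dy": 0,"dz": 95,"yaw": 0},{"dx": 0,"dy": 0,"dz": 140,"yaw": 0}]' --jaw -0.9

```text
time_s: 19.85
position: [0.5169, -0.3161, 0.1991]
ee_rot: [0.0, 0.152, 0.988, -0.0]
wrist_force: [-0.3, 0.2, 0.3]
grip_width: 0.081
finger_force: 0.0
```

Call:
drive_tool --targets '[{"dx": -40,"dy": 0,"dz": 20,"yaw": 0},{"dx": -80,"dy": 0,"dz": 40,"yaw": 0},{"dx": -120,"dy": 0,"dz": 40,"yaw": 0},{"dx": -120,"dy": 0,"dz": 40,"yaw": 0},{"dx": -120,"dy": 0,"dz": 40,"yaw": 0}]'

```text
time_s: 20.35
position: [0.397, -0.3166, 0.2376]
ee_rot: [0.001, 0.153, 0.988, -0.001]
wrist_force: [-0.1, 0.8, 0.3]
grip_width: 0.0813
finger_force: 0.0
```

```bash
python3 - <<'E'
from st import *; from rim import rim
s=st(); shot('top','t9'); shot('scene','s9')
for f in('t9','s9'): rim(f,np.array([.531,.312]),.100,.036,.006); rim(f,np.array([.531,.312]),.084,.025,.006)
p,P=cloud('s9'); r=np.hypot(P[...,0]-.517,P[...,1]+.3165)
for lo,hi in((.008,.02),(.06,.094),(.098,.106)):
    q=P[(r<.05)&(P[...,2]>lo)&(P[...,2]<hi)]; print(lo,len(q),q.min(0).round(3),q.max(0).round(3))
a=cv2.imread('pics/t9.png');b=cv2.imread('pics/s9.png')
cv2.imwrite('pics/c9.png',cv2.resize(np.hstack([a[60:300,100:420],b[120:360,130:450]]),(800,300)))
E
```

```text
{'time_s': 20.35, 'position': [0.397, -0.3166, 0.2376], 'ee_rot': [0.0008, 0.1528, 0.9883, -0.0006], 'wrist_force': [-0.1206, 0.7553, 0.2725], 'grip_width': 0.0813, 'finger_force': 0.0}
t9 55 rim z 0.0998 tilt deg [-0.88  0.14] circ [532.2 312.5] 69.0
t9 100 rim z 0.0839 tilt deg [ 1.77 -0.16] circ [530.9 312.8] 49.5
s9 157 rim z 0.0995 tilt deg [ 0.54 -0.44] circ [529.7 311.2] 68.7
s9 272 rim z 0.0835 tilt deg [0.3  0.28] circ [529.7 311.4] 49.2
0.008 67 [ 0.474 -0.349  0.008] [ 0.541 -0.292  0.02 ]
0.06 81 [ 0.502 -0.317  0.06 ] [ 0.533 -0.297  0.094]
0.098 25 [ 0.505 -0.321  0.098] [ 0.53  -0.301  0.102]
```

View pics/c9.png

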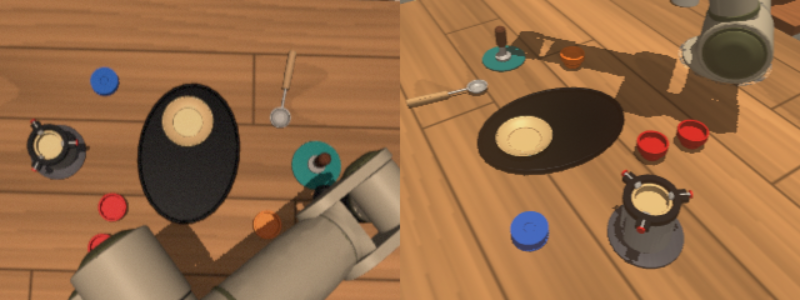

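The dish is down and level in the dispenser at (650,198). The tamper stands upright on its mat at (502,45). The plate, reel and spoon have not moved.

```bash
python3 -c "from workcell import manip; print(manip.finish_job())"
```

```text
the job is handed in; nothing more can be done
None
```

The job is handed in after about 20 s of robot time: the dish is caught level under all three catches, the tamper stands upright on its mat, and the plate, reel and spoon look undisturbed in the final pictures.

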